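# Lock the canister caddy's retaining bar with its pin

## Robot

A 7-joint arm with a two-finger parallel gripper is mounted at the origin on the work surface. World frame = base frame: x ahead of the robot, y to its left, z up, the work surface at z = 0. Lengths are in m, angles in rad, forces in N, time in s.
With the tool pointing down it reaches from about 0.35 to 0.9 m from the base axis. Payload 8.1 kg.
Tool frame: the origin (TCP) lies on the centre line of the jaws, within the pads' length; the fingertips stand 19 mm ahead of it and the grasp point (between the pads) is the TCP (arm.tip_reach is the distance from the TCP to the fingertips, in m); z points along the fingers, y is the line along which they close (so a half turn about z gives the same grasp; the last joint's range is limited). The gripper opens to 92 mm and grips with 3 to 60 N. Pads are 19 mm wide; open, the fingers measure 130 mm over their backs; the gripper's body (75 mm by 190 mm) begins 47 mm behind the grasp point.
Start: joints at [1.031, 0.434, 0.025, 1.573, -0.012, 1.134, -0.075], TCP at [0.264, -0.566, 0.225] pointing down, gripper open.
Joint ranges: [-2.62, 2.62], [-0.44, 2.09], [-1.27, 1.32], [0.08, 2.57], [-1.32, 4.46], [0.12, 2], [-2.74, 2.74]. Speed limits (rad/s): [2.22, 2.22, 3.01, 3.01, 3.14, 3.14, 3.14].

## Interface

Orientations are given as a rotation vector (axis times angle).
In Python, from cell import arm gives the robot as it stands.
- The arm moves only by the tool arm_command, never from a script. Its argument "targets" is a list that holds one entry, the list of rows, each a list of 6 numbers: the shift along the tool's x, y, z in m, then the turn, a rotation vector about the tool's x, y, z in rad. A call has 1 to 10 rows; each row shifts and turns the commanded pose from where the row before left it, along the tool's axes as they then stand; what a row does not reach is not made up. A row lasts 1/8 s, in which the tool goes at most 62.5 mm and 10.7 degrees, less where a joint would pass 70% of its speed; a pose out of reach is approached as far as the arm can. A call with a gripper value outside its range is refused whole. "jaw" is the finger opening in m, from 0 to 0.0918, set as the call begins (left out, the last holds). The fingers move at their own pace and stop on an object; "newtons" is the grip in N (left out, the last holds). Time passes only in rows, so rows that do not move let the fingers close. It gives the time, the measured TCP pose, the force, the opening and the grip force at its end, in the units of the state.
- arm.observe(): the state, without advancing time (a new reading comes with each control period).
- arm.get_image(name): name is "side" or "top" or "wrist"; returns a dict with "pixels" (400x640x3 uint8, red, green, blue), "z_map" (400x640 float32, m along the optical axis (not along the pixel's ray), 0 where there is no reading), "fx", "fy", "cx", "cy" (pixels), "dist" ([k1, k2, p1, p2, k3] as OpenCV has them; the pictures are not rectified), "xyz" and "rotation" of the camera in the world; the wrist camera has in their place "T_tool_cam" (4x4, takes a point from camera to tool coordinates, whose origin is the TCP and whose axes are the flange's). Camera axes: x right, y down, z forward; pixel columns grow to the right and rows downward; lengths in m; the calibration is good to about 2 mm. A picture is of the moment at which its call begins: read the wrist's pose just before it.
- arm.sign_off(): hands the job in; it is judged then, once.
The state is a dict: "clock": time; "joints": joint angles; "dq": joint speeds; "joint_efforts": joint torques, N m; "position": TCP position; "ee_rot": TCP orientation; "force": force on the tool from outside, world axes, zero at the start; "ft_torque": the same for the moment, N m; "width": opening from 0.0 (shut) to 1.0 (fully open); "gripper_force": force on a finger pad.
Only numpy, scipy, OpenCV 4.12 (cv2) and the standard library are available. Lean on these libraries where they do the work, as an engineer would, in place of code of your own. Each camera call takes 0.05 s, during which the arm holds its last target. There are 200 camera calls.

## Task

Lock the spice caddy for transport: swing its retaining bar over the canisters so that the bar's knuckle is above the catch plate, and take the knobbed lock pin from the white block and thread it down through the bar's knuckle. Feel for the catch plate's hole with the pin (its place is not known exactly), and press the pin fully home through both, gently, until its collar sits on the knuckle; leave the stopper, the canisters and everything else where they are.

Things in the scene. Friction and masses are not known exactly. Their poses are not given: they have to be found in the camera images.
- caddy: Fixed steel caddy holding a row of three canisters; box 66 x 156 mm, 90 mm high. Origin on the vertical hinge axis of its retaining bar, at counter level; the box runs from there along its -y axis, and the bar opens towards its -x axis.
- catch_zone (a point): Middle of where the catch plate's hole may be: 116 mm above the counter (plate top), 220 mm from the hinge, bar angle 0.11 rad. The plate (84 x 30 mm, 20 thick) is clamped in a slot and not measured: its 12 mm through hole is on the arc of the knuckle's hole, at a bar angle of 0.05 to 0.17. Its springs give 0.2 mm per N above 8 N. A plug 5 mm down the hole slides away at 6 N and stays down.
- bar (a joint): Angle of the steel retaining bar about the vertical hinge at the caddy's origin: 0 = at its end stop, along the caddy's -y axis; grows as it swings open towards -x, up to 1.3. At angle a, a point at radius r is at (-r sin a, -r cos a) in the caddy's frame. Light friction (0.12 N m): it stays where it is left.
- bar_eye (a point): Centre of the hole in the knuckle at the bar's free end, at the knuckle's top face, 134 mm above the counter, 220 mm from the hinge axis. Vertical through hole of 13 mm in a knuckle 32 x 34 mm and 14 mm thick; the knuckle passes 4 mm above the catch plate.
- bar_post (a point): Top of the black upright grip post on the bar, 14 mm in diameter, standing 34 mm proud of the bar (bar top 131 mm, post top 165 mm above the counter), 120 mm from the hinge axis.
- pin: Loose steel lock pin, 50 to 90 g, upright in a socket of the white block: the one with the tall knob. Origin at the tip (14 mm above the counter in the socket), z up to the head. Stem 10 mm thick, 46 long, its first 8 mm tapering to a 6 mm flat tip; collar 22 mm wide, 4 thick; knob 18 mm wide, 26 tall. The collar rests on the block.
- pin_collar (a point): Centre of the underside of the pin's collar, 46 mm above its tip. When the pin is fully home this face rests on the knuckle's top face.
- block: Fixed white plastic block, 70 x 130 mm, 60 mm high; origin under its centre. Two vertical 13 mm sockets, 52 mm deep, at y = -32 and +32 mm, one with the pin and one with the stopper.
- stopper: Short steel stopper with a flat disc head 34 mm wide and 10 mm thick, in the other socket of the block; to be left alone. Origin at its tip, 30 mm below the head.
- canister0: Loose amber canister with a dark steel cap, 43 mm in diameter, 102 mm tall, standing in the caddy under the bar; to be left alone. Origin under its centre, 5 mm or so above the counter.
- canister1: Loose steel canister with a dark steel cap, 43 mm in diameter, 102 mm tall, standing in the caddy under the bar; to be left alone. Origin under its centre, 5 mm or so above the counter.
- canister2: Loose terracotta canister with a dark steel cap, 43 mm in diameter, 102 mm tall, standing in the caddy under the bar; to be left alone. Origin under its centre, 5 mm or so above the counter.
- mill: Wooden pepper mill, 54 mm wide, 135 mm tall; bystander, origin under its centre.
- ramekin: White ceramic ramekin, 80 mm wide, 45 mm tall; bystander, origin under its centre.
- bowl: Steel bowl, 140 mm wide, 60 mm tall; bystander, origin under its centre.
- oil: Green glass oil bottle, 60 mm wide, 180 mm tall; bystander, origin under its centre.
- spoon: Long serving spoon, 260 mm, lying on the counter; bystander.

How it is judged:
By the outcome, as a careful person would: the job done as asked, in the order asked, and still so for the second after the job is handed in, with the robot touching nothing.
It also fails if it takes over 67 s, if anything falls off the work surface, if the arm or the gripper's body presses on something with over 40 N, if the wrist force passes 120 N, or if a joint passes its speed limit or range.

## Working session

There is one attempt and no reset: what is moved stays moved. The work goes in short steps, Python scripts to look and compute and a tool call to move; the robot and the scene stay as the last step left them, time stands still between calls to the robot, and variables do not carry over. Pictures are saved under pics/ and viewed, at most 10 in all, crops included, and the job is handed in when it is done.

Besides the shell and the picture viewer there is one more tool, called after "Request:" as a command line: name --argument value ..., lists and objects as JSON in quotes. arm_command: Moves the arm, as the interface text tells. Its arguments: {"type":"object","properties":{"targets":{"type":"array","items":{"type":"array","items":{"type":"array","items":{"type":"number"}}}},"jaw":{"type":"number"},"newtons":{"type":"number"}},"required":["targets"]}

```bash
ls; mkdir -p pics
cat > h.py <<'E'
import numpy as np, cv2
from cell import arm
from scipy.spatial.transform import Rotation as R
def grab(n):
    s=arm.observe(); im=arm.get_image(n)
    K=np.array([[im['fx'],0,im['cx']],[0,im['fy'],im['cy']],[0,0,1.]]); D=np.array(im['dist'],float)
    if n=='wrist':
        T=np.eye(4); T[:3,:3]=R.from_rotvec(s['ee_rot']).as_matrix(); T[:3,3]=s['position']; T=T@np.array(im['T_tool_cam'])
    else:
        T=np.eye(4); r=np.array(im['rotation'],float); T[:3,:3]=r if r.shape==(3,3) else R.from_rotvec(r).as_matrix(); T[:3,3]=im['xyz']
    return dict(px=np.array(im['pixels']),z=np.array(im['z_map']),K=K,D=D,T=T,s=s)
def ray(c,uv):
    p=cv2.undistortPoints(np.array(uv,float).reshape(-1,1,2),c['K'],c['D']).reshape(-1,2)
    return np.c_[p,np.ones(len(p))]@c['T'][:3,:3].T
def onz(c,uv,z):
    d=ray(c,uv);o=c['T'][:3,3]
    return o+d*((z-o[2])/d[:,2])[:,None]
def dep(c,uv):
    uv=np.array(uv).reshape(-1,2);d=ray(c,uv)
    zz=np.array([c['z'][int(v),int(u)] for u,v in uv]); return c['T'][:3,3]+d*zz[:,None]
def two(c1,a,c2,b):
    d1=ray(c1,a)[0];d2=ray(c2,b)[0];o1=c1['T'][:3,3];o2=c2['T'][:3,3]
    t=np.linalg.lstsq(np.c_[d1,-d2],o2-o1,rcond=None)[0]
    p,q=o1+t[0]*d1,o2+t[1]*d2; return (p+q)/2,np.linalg.norm(p-q)
def proj(c,P):
    Ti=np.linalg.inv(c['T']); return cv2.projectPoints(np.array(P,float).reshape(-1,1,3),cv2.Rodrigues(Ti[:3,:3])[0],Ti[:3,3],c['K'],c['D'])[0].reshape(-1,2)
def save(c,n): cv2.imwrite('pics/'+n,c['px'][:,:,::-1])
E
python3 - <<'E'
from h import *
import pickle
for n in('top','side'):
    c=grab(n);save(c,n+'0.png');pickle.dump(c,open(n+'0.pkl','wb'));print(n,c['T'].round(3),c['K'][0,0])
print(R.from_rotvec(c['s']['ee_rot']).as_matrix().round(3),c['s']['position'],c['s']['width'])
print(np.array(arm.get_image('wrist')['T_tool_cam']).round(3))
E
```

```text
pics
top [[ 1.000e-03 -9.900e-01  1.440e-01  3.850e-01]
 [-1.000e+00 -1.000e-03  2.000e-03  2.300e-02]
 [-2.000e-03 -1.440e-01 -9.900e-01  1.195e+00]
 [ 0.000e+00  0.000e+00  0.000e+00  1.000e+00]] 396.267959129969
side [[ 0.955 -0.234  0.18   0.364]
 [-0.295 -0.736  0.609 -0.631]
 [-0.01  -0.635 -0.772  0.91 ]
 [ 0.     0.     0.     1.   ]] 472.06730152108787
[[ 0.906  0.423 -0.001]
 [ 0.423 -0.906  0.001]
 [-0.    -0.002 -1.   ]] [ 0.26411077 -0.56587684  0.22383347] 0.9992905873618464
[[ 0.001 -0.954 -0.3    0.082]
 [ 1.     0.001  0.    -0.001]
 [ 0.    -0.3    0.954 -0.161]
 [ 0.     0.     0.     1.   ]]
```

View pics/top0.png

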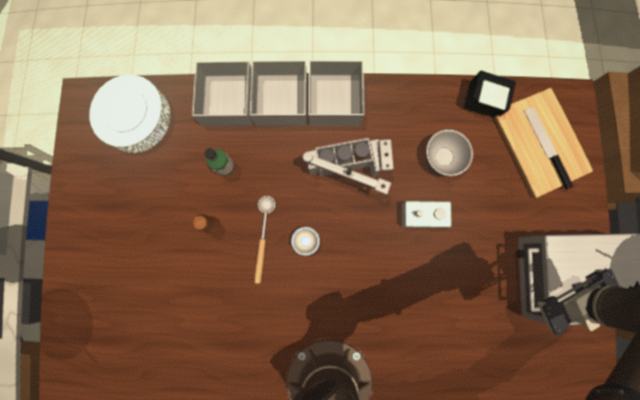

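View pics/side0.png

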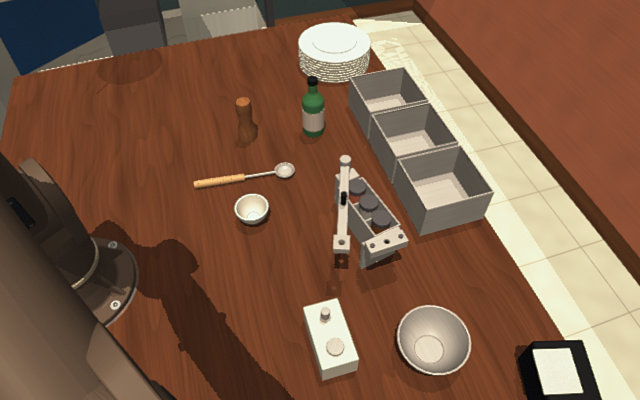

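The top view shows the hinge at (308,157), the knuckle at (384,187), the catch plate near (386,154), the block at (428,214), the pin at (418,213) and the stopper at (439,213). In the side view, the knuckle is at (341,242), the post at (343,198), the pin knob at (325,313) and the plate, with three dark dots, at (387,241).

Run:
```python
from h import *
import pickle
t=pickle.load(open('top0.pkl','rb'));s=pickle.load(open('side0.pkl','rb'))
for n,a,b in[('hinge',(308,156),(345,160)),('eye',(384,187),(341,242)),('pin',(417.5,213),(325,313)),('stop',(439,213),(335,346))]:
    print(n,two(t,a,s,b),dep(s,b),dep(t,a))
print('post',dep(s,(343,197)),'platedots',onz(s,[(373,245),(387,240.5),(402,236)],.116))
a=cv2.resize(t['px'][120:240,290:470],None,fx=4,fy=4,interpolation=2)
b=cv2.resize(s['px'][145:275,300:430],None,fx=4,fy=4,interpolation=2)
b=cv2.resize(b,(520,520))
a=cv2.resize(t['px'][130:200,295:405],None,fx=5,fy=5,interpolation=2)
cv2.imwrite('pics/ca.png',a[:,:,::-1]);cv2.imwrite('pics/cb.png',b[:,:,::-1])
```

```text
hinge (array([0.6381626, 0.0589671, 0.1376503]), np.float64(0.0019822438883810487)) [[0.63562593 0.05510586 0.14189126]] [[0.6380764  0.05869334 0.14221769]]
eye (array([ 0.55487882, -0.14779328,  0.13672121]), np.float64(0.0023869956186316327)) [[ 0.55952156 -0.13919431  0.12294768]] [[ 0.57518143 -0.16938474  0.00169205]]
pin (array([ 0.48923638, -0.25288185,  0.07206136]), np.float64(0.0007571086898995145)) [[ 0.4869747  -0.26083656  0.08967287]] [[ 0.48722083 -0.24849039  0.08977898]]
stop (array([ 0.48892075, -0.31789018,  0.06323324]), np.float64(0.0012893855389038713)) [[ 0.48734586 -0.32019449  0.06953401]] [[ 0.48874669 -0.31529158  0.07210996]]
post [[ 0.59118463 -0.05690622  0.15746985]] platedots [[ 0.62012761 -0.16118093  0.116     ]
 [ 0.65112361 -0.15966581  0.116     ]
 [ 0.68455203 -0.15877629  0.116     ]]
```

View pics/cb.png

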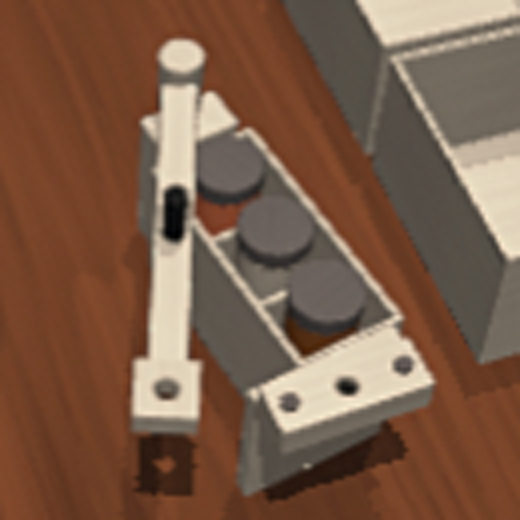

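The middle dark dot on the plate, around side pixel (386.5,241), is the hole. It lies 0.218 m from the hinge, which fits. The grey dots on either side are screws. Next I move in for a wrist view.

Request:
arm_command --targets '[[[0.0488,-0.0298,-0.0076,0,0,0],[0.0488,-0.0298,-0.0076,0,0,0],[0.0488,-0.0298,-0.0076,0,0,0],[0.0488,-0.0298,-0.0076,0,0,0],[0.0488,-0.0298,-0.0076,0,0,0],[0.0488,-0.0298,-0.0076,0,0,0],[0.0488,-0.0298,-0.0076,0,0,0],[0.0488,-0.0298,-0.0076,0,0,0],[0.0488,-0.0298,-0.0076,0,0,0],[0.0488,-0.0298,-0.0076,0,0,0]]]'

```text
clock: 1.4
position: [0.5812, -0.0884, 0.3007]
ee_rot: [3.067, 0.68, -0.001]
force: [0.3, -0.9, 0.3]
width: 0.996
gripper_force: 0.0
```

Request:
arm_command --targets '[[[0,0,0,0,0,-0.162],[0,0,0,0,0,-0.162],[0,0,0,0,0,-0.162],[0,0,0,0,0,-0.162],[0,0,0,0,0,-0.162],[0,0,0,0,0,-0.162],[0,0,0,0,0,-0.162],[0,0,0,0,0,0]]]' --jaw 0.05

```text
clock: 2.4
position: [0.5803, -0.09, 0.3003]
ee_rot: [-2.222, -2.22, 0.0]
force: [0.6, -0.1, 0.1]
width: 0.543
gripper_force: 0.0
```

Run:
```python
from h import *
import pickle
c=grab('wrist');save(c,'w1.png');pickle.dump(c,open('w1.pkl','wb'))
s=c['s'];print(s['clock'],s['position'],s['joints'],R.from_rotvec(s['ee_rot']).as_matrix().round(3),c['K'][0,0])
```

```text
2.4 [ 0.58032721 -0.09003747  0.30027474] [ 0.3678893   0.36026567 -0.42598697  1.52468726  0.15191287  1.29020906
 -0.07736962] [[ 0.001  1.    -0.001]
 [ 1.    -0.001  0.   ]
 [ 0.    -0.001 -1.   ]] 306.9659405732
```

View pics/w1.png

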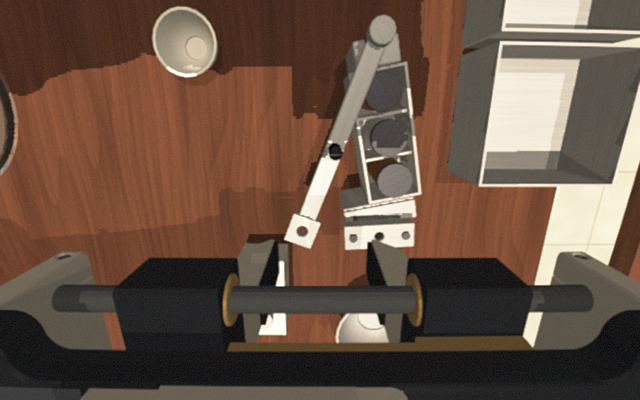

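In the wrist view, the hinge cap is at (382,30), the post at (335,150), the knuckle hole at (302,231), and the plate hole at (379,236) between its two screws at (353,238) and (405,235).

```bash
cat >> h.py <<'E'
def blob(c,u,v,r,pct=None,thr=None):
    g=cv2.cvtColor(c['px'],6).astype(int)[v-r:v+r+1,u-r:u+r+1]
    m=(g<thr).astype(np.uint8); n,l,st,ce=cv2.connectedComponentsWithStats(m)
    if n<2: return None,g.min()
    k=min(range(1,n),key=lambda i:np.hypot(*(ce[i]-r))-0.2*st[i,4]**.5)
    w=np.where(l==k,thr-g,0); yy,xx=np.mgrid[:2*r+1,:2*r+1]
    return (u-r+(w*xx).sum()/w.sum(),v-r+(w*yy).sum()/w.sum()),int(st[k,4])
E
python3 - <<'E'
from h import *
import pickle
c=pickle.load(open('w1.pkl','rb'));s=pickle.load(open('side0.pkl','rb'))
e,n1=blob(c,302,231,8,thr=110);h,n2=blob(c,379,236,8,thr=110);p,n3=blob(c,335,150,12,thr=45)
print(e,n1,h,n2,p,n3)
se,_=blob(s,341,242,4,thr=150);sh,_=blob(s,387,241,4,thr=110);print(se,sh)
print('eye2',two(c,e,s,se),'hole2',two(c,h,s,sh))
E_=onz(c,e,.134)[0];H=onz(c,h,.116)[0];P=onz(c,p,.165)[0]
print('eye',E_,'hole',H,'post',P)
print('dep',dep(c,[(e[0]+9,e[1]),(h[0]+12,h[1]),p,(382,28)]))
Hg=onz(c,(382,30),.145)[0];print('hinge',Hg)
for X in(E_,H,P):print(np.hypot(*(X-Hg)[:2]),np.degrees(np.arctan2(*(X-Hg)[:2])))
E
```

```text
(np.float64(301.86197511664074), np.float64(230.49688958009332)) 72 (np.float64(377.72017045454544), np.float64(237.45)) 96 (np.float64(334.32374100719426), np.float64(150.10656474820144)) 129
(np.float64(341.20692141312185), np.float64(242.24080749819754)) (np.float64(386.3251461988304), np.float64(241.38947368421051))
eye2 (array([ 0.5572694 , -0.14468088,  0.13087853]), np.float64(0.0010018766229901036)) hole2 (array([ 0.64899763, -0.16049999,  0.11472564]), np.float64(0.0008643188147717776))
eye [ 0.55701931 -0.14322906  0.134     ] hole [ 0.64831384 -0.15982481  0.116     ] post [ 0.59206631 -0.04714089  0.165     ]
dep [[ 0.56739374 -0.14301344  0.13449919]
 [ 0.66282693 -0.15947246  0.11681632]
 [ 0.59206398 -0.04713281  0.16506061]
 [ 0.63554068  0.06256379  0.14504634]]
hinge [0.6356372 0.0609077 0.145    ]
0.2187523482904727 -158.93712647105045
0.22109621721367656 176.71312076058817
0.1165028770606426 -158.03810913218774
```

Request:
arm_command --targets '[[[0.0205,0.006,0.03,0,0,0],[0.0205,0.006,0.035,0,0,0],[0,0,0.035,0,0,0],[0,0,0.03,0,0,0],[0,0,0.015,0,0,0],[0,0,0,0,0,0]]]'

```text
clock: 3.2
position: [0.5921, -0.049, 0.155]
ee_rot: [-2.222, -2.219, 0.002]
force: [0.8, -0.2, 0.2]
width: 0.542
gripper_force: 0.0
```

Request:
arm_command --targets '[[[0,0,0,0,0,0],[0,0,0,0,0,0],[0,0,0,0,0,0],[0,0,0,0,0,0]]]' --jaw 0.005 --newtons 8

```text
clock: 3.7
position: [0.5927, -0.049, 0.156]
ee_rot: [2.221, 2.221, 0.0]
force: [-0.1, 0.5, -0.3]
width: 0.164
gripper_force: 0.1
```

Request:
arm_command --targets '[[[0,0,0,0,0,0],[-0.0017,0.0048,0,0,0,0],[-0.0015,0.0048,0,0,0,0],[-0.0013,0.0049,0,0,0,0],[-0.0011,0.005,0,0,0,0],[-0.0009,0.005,0,0,0,0],[-0.0007,0.0051,0,0,0,0],[-0.0005,0.0051,0,0,0,0],[-0.0002,0.0051,0,0,0,0],[0,0.0051,0,0,0,0]]]'

```text
clock: 4.95
position: [0.6378, -0.0569, 0.1555]
ee_rot: [-2.222, -2.221, 0.0]
force: [-1.8, -1.1, 4.1]
width: 0.148
gripper_force: 8.0
```

Request:
arm_command --targets '[[[0,0.0051,0,0,0,0],[0,0,0,0,0,0]]]'

```text
clock: 5.2
position: [0.6433, -0.0568, 0.1555]
ee_rot: [2.221, 2.221, 0.001]
force: [2.1, -2.0, 0.8]
width: 0.147
gripper_force: 8.0
```

Request:
arm_command --targets '[[[0,0,0,0,0,0],[0,0,0,0,0,0],[0,0,-0.03,0,0,0],[0,0,-0.06,0,0,0],[0,0,-0.06,0,0,0],[0,0,0,0,0,0]]]' --jaw 0.04

```text
clock: 5.95
position: [0.6448, -0.0559, 0.3112]
ee_rot: [2.217, 2.217, 0.011]
force: [1.1, 0.8, -0.8]
width: 0.437
gripper_force: 0.0
```

Run:
```python
from h import *
import pickle
c=grab('wrist');pickle.dump(c,open('w2.pkl','wb'))
s=c['s'];print(s['clock'],s['position'],s['width'],s['force'])
print(proj(c,[(0.648,-.160,.134),(0.648,-.160,.116),(.6425,-.0588,.165)]))
u,v=proj(c,[(0.648,-.160,.134)])[0].astype(int)
a=cv2.resize(c['px'][v-60:v+60,u-60:u+60],None,fx=5,fy=5,interpolation=2);cv2.imwrite('pics/w2c.png',a[:,:,::-1]);print(u-60,v-60)
```

```text
5.95 [ 0.64479581 -0.05591186  0.31122631] 0.43720916671245225 [ 1.0500201   0.77356732 -0.77919689]
[[323.16366204 265.32593613]
 [322.9969551  258.4712948 ]
 [318.48046305 193.02606494]]
263 205
```

View pics/w2c.png

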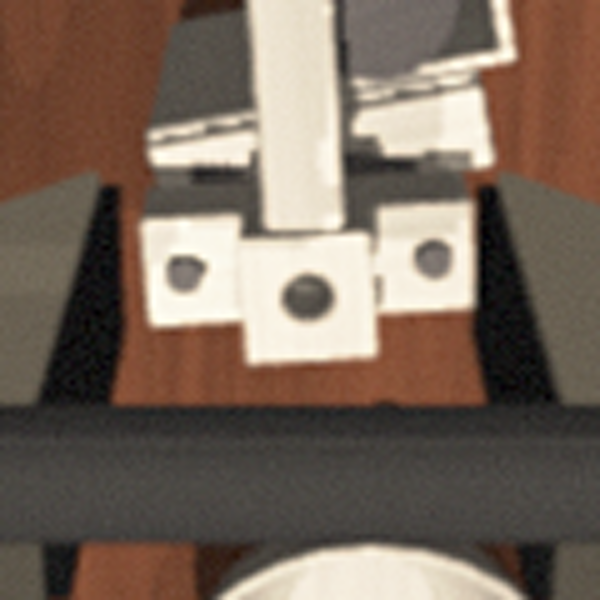

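The knuckle hole is at crop (308,297). The plate's screws, at crop (185,272) and (433,258), have their midpoint at (309,265), so the knuckle is over the hole seen earlier. I'll compute the numbers and go to the pin.

Run:
```python
from h import *
import pickle
c=pickle.load(open('w2.pkl','rb'));w1=pickle.load(open('w1.pkl','rb'))
print('eye',onz(c,(324.2,264.0),.134),'screws',onz(c,[(263+185/5-.4,205+272/5-.4),(263+433/5-.4,205+258/5-.4)],.116))
print('w1 screws/hole',onz(w1,[(353,238),(379,236.5),(405,235)],.116))
g=cv2.cvtColor(w1['px'],6);print(g[230:244,370:388]);print(g[231:245,346:360])
```

```text
eye [[ 0.6492732  -0.15817072  0.134     ]] screws [[ 0.61780357 -0.16067733  0.116     ]
 [ 0.68176418 -0.15686073  0.116     ]]
w1 screws/hole [[ 0.61807992 -0.16055125  0.116     ]
 [ 0.64981019 -0.15856381  0.116     ]
 [ 0.68150671 -0.15659515  0.116     ]]
[[240 241 240 240 239 240 240 241 241 240 239 240 239 236 238 236 238 236]
 [240 240 241 240 242 241 241 236 226 218 223 231 239 240 239 237 237 236]
 [241 242 241 241 242 235 206 161 128 115 118 150 193 229 239 239 237 238]
 [240 239 241 243 236 203 133  69  40  40  40  63 116 187 231 241 239 238]
 [241 243 243 242 213 139  72  41  43  40  41  37  73 144 220 242 240 241]
 [244 244 245 237 168  77  34  36  42  50  45  39  60 118 194 235 240 239]
 [242 244 243 231 151  64  39  43  45  45  45  43  65 110 182 231 239 238]
 [239 240 243 232 161  75  43  34  42  46  49  44  74 124 191 232 237 236]
 [240 237 236 229 176 113  64  52  52  50  58  72  98 153 211 235 238 237]
 [237 218 191 179 164 133  90  73  74  74  87 109 148 204 233 239 239 240]
 [236 191 127 109 113 106  93  87  92 102 133 168 210 235 240 239 239 238]
 [190 151 10
[... 340 characters left out ...]
0 228 224 220 216 218 217 218 214 218 227 226 224]
 [228 229 225 208 153 121 122 121 120 131 174 221 226 225]
 [231 230 228 196 104  64  71  69  65  83 145 213 231 227]
 [234 234 222 171 100  83  98 102 101  89 114 181 226 229]
 [231 230 212 147  97 103 108 111 107 101 107 160 221 227]
 [228 229 211 150 103 108 108 106 107 104 113 164 218 221]
 [224 224 213 165 117 103 103 105 104 104 121 172 218 222]
 [224 227 220 185 136 108 104 107 105 112 139 188 222 224]
 [227 230 228 215 174 128 108 110 115 143 188 220 227 225]
 [229 229 230 227 215 180 150 148 161 196 221 227 224 223]
 [225 226 227 227 224 222 219 220 219 222 226 223 223 222]
 [227 226 225 226 226 227 228 227 227 225 226 221 221 224]]
```

Request:
arm_command --targets '[[[-0.0495,-0.039,0,0,0,0],[-0.0495,-0.039,0,0,0,0],[-0.0495,-0.039,0,0,0,0],[-0.0495,-0.039,0.02,0,0,0],[0,0,0.05,0,0,0],[0,0,0.02,0,0,0],[0,0,0,0,0,0]]]'

```text
clock: 6.88
position: [0.4877, -0.2502, 0.2141]
ee_rot: [-2.218, -2.218, 0.003]
force: [0.5, 0.2, 0.8]
width: 0.437
gripper_force: 0.0
```

Run:
```python
from h import *
import pickle
c=grab('wrist');pickle.dump(c,open('w3.pkl','wb'));save(c,'w3.png')
s=c['s'];print(s['clock'],s['position'],s['width'])
print(proj(c,[(.488,-.25,.09),(.488,-.318,.07)]))
```

```text
6.875 [ 0.48766512 -0.25022279  0.21409219] 0.437235764321098
[[322.96932644 196.29932438]
 [322.88957335 250.94221118]]
```

View pics/w3.png

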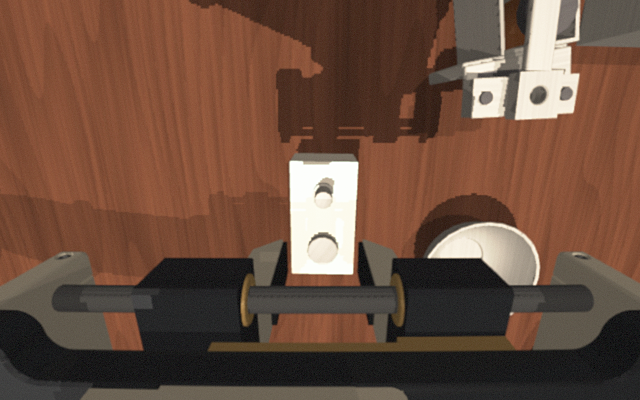

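The pin knob's top is at (323,200), the stopper's at (322,248), and the block spans (290–357,160–273). I'll refine from the depth map at knob height.

Run:
```python
from h import *
import pickle
c=pickle.load(open('w3.pkl','rb'))
uv=np.array([(u,v) for v in range(175,220) for u in range(300,346)]);P=dep(c,uv)
m=P[:,2]>.086;print('knob',m.sum(),P[m].mean(0),P[m].min(0),P[m].max(0))
m=(P[:,2]>.061)&(P[:,2]<.067);print('collar',m.sum(),P[m].min(0),P[m].max(0))
m=(P[:,2]>.057)&(P[:,2]<.061);print('block',P[m].mean(0))
s=pickle.load(open('side0.pkl','rb'))
uv=np.array([(u,v) for v in range(300,330) for u in range(312,340)]);P=dep(s,uv)
m=P[:,2]>.086;print('side',m.sum(),P[m].mean(0))
```

```text
knob 269 [ 0.48833827 -0.24916954  0.10330813] [ 0.48024981 -0.26193216  0.08674846] [ 0.49683494 -0.16815931  0.37537733]
collar 911 [ 0.46296156 -0.2840676   0.06100093] [ 0.51198368 -0.23486094  0.06663749]
block [ 0.4873701  -0.25995562  0.06043628]
side 58 [ 0.47943903 -0.28233862  0.14511584]
```

Run:
```python
from h import *
import pickle
for n,(a,b,d,e) in(('w3',(175,220,300,346)),('side0',(300,330,312,340))):
    c=pickle.load(open(n+'.pkl','rb'))
    uv=np.array([(u,v) for v in range(a,b) for u in range(d,e)]);P=dep(c,uv)
    m=(P[:,2]>.087)&(P[:,2]<.094);print(n,m.sum(),P[m].mean(0),P[m].min(0),P[m].max(0),uv[m].mean(0))
    if n=='w3':w=c;a1=uv[m].mean(0)
    else: print(two(w,a1,c,uv[m].mean(0)))
```

```text
w3 254 [ 0.48832446 -0.25301187  0.09064848] [ 0.48024981 -0.26193216  0.08724127] [ 0.49683494 -0.24497556  0.09251145] [323.29527559 199.46062992]
side0 47 [ 0.4881617  -0.25610995  0.08871982] [ 0.48101891 -0.26510326  0.08715799] [ 0.49562484 -0.24735496  0.09109739] [324.82978723 310.85106383]
(array([ 0.4884863 , -0.25458881,  0.08542364]), np.float64(0.00034401800282063915))
```

Request:
arm_command --targets '[[[-0.0033,0.0007,0.04,0,0,0],[0,0,0.04,0,0,0],[0,0,0.03,0,0,0],[0,0,0.0176,0,0,0],[0,0,0,0,0,0],[0,0,0,0,0,0]]]'

```text
clock: 7.68
position: [0.4914, -0.2544, 0.0904]
ee_rot: [2.22, 2.22, 0.001]
force: [-0.8, 0.2, 0.5]
width: 0.435
gripper_force: 0.0
```

Request:
arm_command --targets '[[[0,0,0,0,0,0],[0,0,0,0,0,0],[0,0,0,0,0,0],[0,0,0,0,0,0],[0,0,0,0,0,0]]]' --jaw 0.01 --newtons 30

```text
clock: 8.3
position: [0.4903, -0.2542, 0.0891]
ee_rot: [-2.222, -2.221, 0.0]
force: [-0.6, -0.6, 0.1]
width: 0.109
gripper_force: 0.0
```

Request:
arm_command --targets '[[[0,0,-0.01,0,0,0],[0,0,-0.02,0,0,0],[0,0,-0.03,0,0,0],[0,0,-0.05,0,0,0],[0,0,-0.06,0,0,0],[0,0,0,0,0,0]]]'

```text
clock: 9.05
position: [0.4929, -0.2548, 0.2649]
ee_rot: [2.215, 2.215, 0.005]
force: [0.4, 0.8, -1.7]
width: 0.107
gripper_force: 0.0
```

Run:
```python
from h import *
import pickle
c=grab('side');pickle.dump(c,open('s4.pkl','wb'));s=c['s']
print(s['clock'],s['position'],s['width']*.0918,s['force'],s['gripper_force'])
p=s['position']; u,v=proj(c,[p])[0].astype(int);print(u,v)
v0=max(v-60,0);u0=max(u-60,0)
cv2.imwrite('pics/s4.png',cv2.resize(c['px'][v0:v0+130,u0:u0+120],None,fx=4,fy=4,interpolation=2)[:,:,::-1])
```

```text
9.05 [ 0.49293733 -0.25477066  0.26487018] 0.009866535275350675 [ 0.38543277  0.804248   -1.70391247] 0.0
327 260
```

View pics/s4.png

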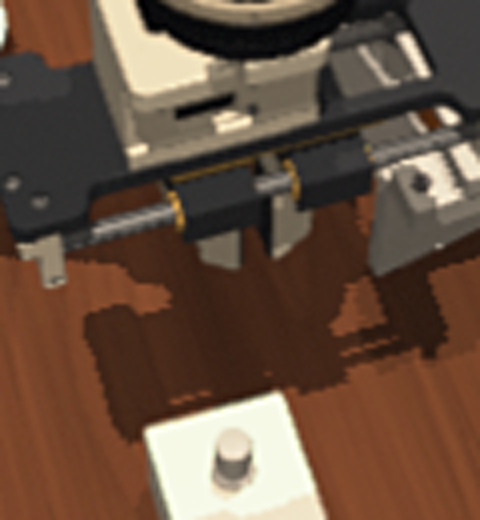

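The gripper came up empty: the pin is still in the block at crop (233,445) and the fingers at (222,265) and (283,250) are closed on nothing. The reported pose also looks off, so I'll check the arm's state against the camera.

Run:
```python
from h import *
import pickle
c=pickle.load(open('s4.pkl','rb'))
for i in range(2):
    w=grab('wrist');s=w['s'];print(s['clock'],s['position'],s['joints'],s['dq'].round(3) if hasattr(s['dq'],'round') else s['dq'],s['ee_rot'])
p=c['s']['position'];print('tip proj',proj(c,[(p[0],p[1],p[2]-.019),(p[0],p[1],p[2]-.037)]))
uv=np.array([(u,v) for v in range(240,270) for u in range(310,350)]);P=dep(c,uv)
m=(P[:,2]>.2)&(P[:,2]<.3)
for v in range(246,270,2):
    k=m&(uv[:,1]==v)
    if k.any():print(v,uv[k][:,0].min(),uv[k][:,0].max(),P[k].mean(0).round(4),P[k,2].min().round(4))
uv=np.array([(u,v) for v in range(120,260) for u in range(280,370)]);P=dep(w,uv);m=(P[:,2]>.085)&(P[:,2]<.096);print('pin now',m.sum(),P[m].mean(0),P[m].min(0),P[m].max(0))
save(w,'w5.png')
```

```text
9.1 [ 0.49151729 -0.25448814  0.26203866] [ 0.66852731  0.31687315 -0.37732335  1.67500153  0.12596176  1.16844876
  0.25932298] [-0.003  0.042  0.011  0.064  0.008 -0.022 -0.004] [2.21809179 2.21789102 0.0025407 ]
9.15 [ 0.49043996 -0.25420052  0.26010396] [ 0.66839101  0.31859564 -0.3769431   1.67750962  0.12613134  1.16775543
  0.2591818 ] [-0.001  0.03   0.004  0.037  0.001 -0.009 -0.003] [2.22039012e+00 2.22016550e+00 5.82215123e-04]
tip proj [[327.81798965 266.53999035]
 [327.71484986 272.16410688]]
250 333 333 [ 0.4993 -0.2592  0.2988] 0.2988
252 333 341 [ 0.5062 -0.2641  0.2971] 0.2925
254 333 343 [ 0.5052 -0.2647  0.2927] 0.2874
256 331 343 [ 0.5045 -0.2625  0.2841] 0.2666
258 323 342 [ 0.4983 -0.2647  0.2845] 0.2696
260 317 340 [ 0.4897 -0.2654  0.2839] 0.2695
262 317 338 [ 0.4869 -0.2653  0.2792] 0.2687
264 318 336 [ 0.4824 -0.2658  0.2763] 0.2661
266 323 326 [ 0.4836 -0.2659  0.2699] 0.2683
pin now 203 [ 0.48811706 -0.25292994  0.09059085] [ 0.47951011 -0.26159003  0.08544059] [ 0.49622964 -0.24515804  0.09297543]
```

Run:
```python
from h import *
print(arm.tip_reach,[a for a in dir(arm) if a[0]!='_'])
c=grab('side');s=c['s'];p=s['position'];print(s['clock'],p)
for dz in(0,-.01,-.019):print(dz,proj(c,[(p[0]-.008,p[1]-.0095,p[2]+dz),(p[0]+.008,p[1]-.0095,p[2]+dz)]).round(1).tolist())
g=c['px'];cv2.imwrite('pics/s5.png',cv2.resize(g[235:285,290:370],None,fx=8,fy=8,interpolation=2)[:,:,::-1])
```

```text
0.019 ['PlanningError', 'get_image', 'observe', 'sign_off', 'tip_reach']
9.2 [ 0.48983256 -0.25405211  0.25891376]
0 [[323.0, 268.7], [332.5, 266.0]]
-0.01 [[322.9, 271.9], [332.4, 269.3]]
-0.019 [[322.9, 274.7], [332.3, 272.1]]
```

View pics/s5.png

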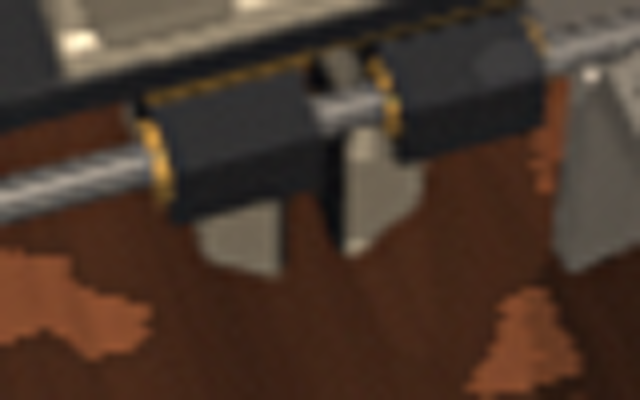

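The fingertips in this view end at about (325,269) and (333,267), only about 3 mm below the reported TCP rather than 19 mm. That explains the miss: the tips closed just above the knob. I'll go lower in guarded steps.

Request:
arm_command --targets '[[[0,0,0.03,0,0,0],[0,0,0.05,0,0,0],[0,0,0.05,0,0,0],[0,0,0.03,0,0,0],[0,0,0.012,0,0,0],[0,0,0,0,0,0],[0,0,0,0,0,0],[0,0,0,0,0,0]]]' --jaw 0.04

```text
clock: 10.25
position: [0.491, -0.2545, 0.0883]
ee_rot: [2.22, 2.22, 0.001]
force: [-0.8, -0.3, -0.2]
width: 0.434
gripper_force: 0.0
```

Request:
arm_command --targets '[[[0,0,0.002,0,0,0],[0,0,0.002,0,0,0],[0,0,0,0,0,0],[0,0,0,0,0,0]]]'

```text
clock: 10.75
position: [0.4903, -0.2542, 0.0831]
ee_rot: [2.222, 2.221, -0.0]
force: [0.6, -0.5, -0.6]
width: 0.434
gripper_force: 0.0
```

Request:
arm_command --targets '[[[0.0008,-0.0015,0.003,0,0,0],[0,0,0.003,0,0,0],[0,0,0,0,0,0],[0,0,0,0,0,0],[0,0,0,0,0,0]]]'

```text
clock: 11.38
position: [0.4889, -0.2534, 0.0772]
ee_rot: [2.221, 2.221, 0.0]
force: [-1.3, 0.0, -0.3]
width: 0.439
gripper_force: 0.0
```

Request:
arm_command --targets '[[[0,0,0.002,0,0,0],[0,0,0.002,0,0,0],[0,0,0,0,0,0],[0,0,0,0,0,0]]]'

```text
clock: 11.88
position: [0.4888, -0.2534, 0.0731]
ee_rot: [2.222, 2.221, -0.0]
force: [-1.0, -0.8, -0.5]
width: 0.434
gripper_force: 0.0
```

Run:
```python
from h import *
c=grab('side');s=c['s'];p=s['position'];print(s['clock'],p,s['force'])
u,v=proj(c,[p])[0].astype(int);print(u,v)
cv2.imwrite('pics/s6.png',cv2.resize(c['px'][v-35:v+35,u-40:u+40],None,fx=8,fy=8,interpolation=2)[:,:,::-1])
```

```text
11.875 [ 0.48883275 -0.25339286  0.07312137] [-0.95008856 -0.83119795 -0.45246381]
324 313
```

View pics/s6.png

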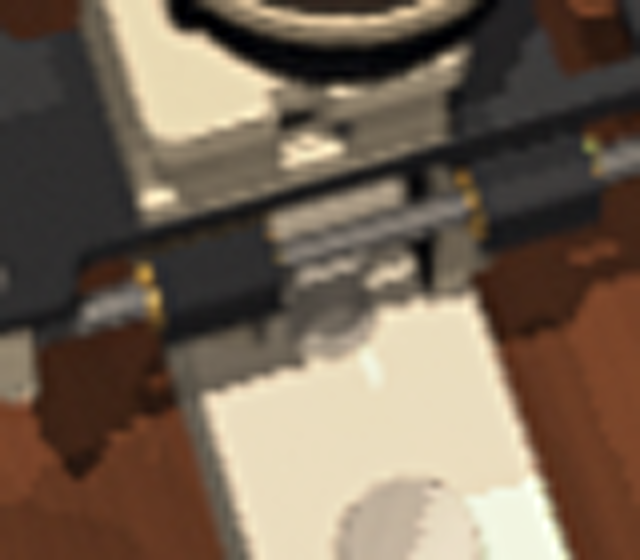

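The fingers now straddle the knob at crop (340,310), with the tips just above the block. I'll close.

Request:
arm_command --targets '[[[0,0,0,0,0,0],[0,0,0,0,0,0],[0,0,0,0,0,0],[0,0,0,0,0,0],[0,0,0,0,0,0],[0,0,0,0,0,0]]]' --jaw 0.008 --newtons 30

```text
clock: 12.68
position: [0.4888, -0.2534, 0.0731]
ee_rot: [2.221, 2.221, -0.0]
force: [-1.0, -0.6, 0.0]
width: 0.182
gripper_force: 30.0
```

Request:
arm_command --targets '[[[0,0,-0.01,0,0,0],[0,0,-0.02,0,0,0],[0,0,-0.03,0,0,0],[0,0,-0.04,0,0,0],[0,0,-0.04,0,0,0],[0,0,-0.03,0,0,0],[0,0,0,0,0,0]]]'

```text
clock: 13.55
position: [0.4902, -0.2537, 0.2462]
ee_rot: [2.218, 2.218, 0.003]
force: [0.2, 0.2, -1.2]
width: 0.187
gripper_force: 30.0
```

Request:
arm_command --targets '[[[0.0155,0.026,0,0,0,0],[0.0195,0.033,0,0,0,0],[0.0195,0.033,0,0,0,0],[0.0195,0.033,0,0,0,0],[0.0135,0.023,0,0,0,0],[0.0077,0.0125,0.03,0,0,0],[0,0,0.014,0,0,0],[0,0,0,0,0,0],[0,0,0,0,0,0],[0,0,0,0,0,0]]]'

```text
clock: 14.8
position: [0.6495, -0.1588, 0.2003]
ee_rot: [2.221, 2.219, 0.001]
force: [-0.2, 0.3, -1.3]
width: 0.187
gripper_force: 30.0
```

Run:
```python
from h import *
import pickle
c=grab('side');w=grab('wrist');pickle.dump((c,w),open('s7.pkl','wb'));s=w['s'];p=s['position'];print(s['clock'],p,s['force'],s['width'],s['gripper_force'])
print(proj(c,[p-np.r_[0,0,.059],(.6493,-.1582,.134)]),proj(w,[p-np.r_[0,0,.059],(.6493,-.1582,.134)]))
A=cv2.resize(c['px'][195:255,345:415],None,fx=5.5,fy=8,interpolation=2)[:480]
B=cv2.resize(w['px'][170:330,250:400],None,fx=2.6,fy=3,interpolation=2)
A=cv2.resize(c['px'][190:265,340:415],(395,395),interpolation=2);B=cv2.resize(w['px'][180:330,245:395],(395,395),interpolation=2)
cv2.imwrite('pics/s7.png',np.hstack([A,B])[:,:,::-1])
```

```text
14.85 [ 0.64947356 -0.15869266  0.20023866] [-0.10238176 -0.03609192 -0.01107111] 0.18539140752146718 29.995527863502502
[[387.40520705 233.17271079]
 [386.83893486 235.08281671]] [[321.79392684 219.83523063]
 [321.57435188 216.01198055]]
```

View pics/s7.png

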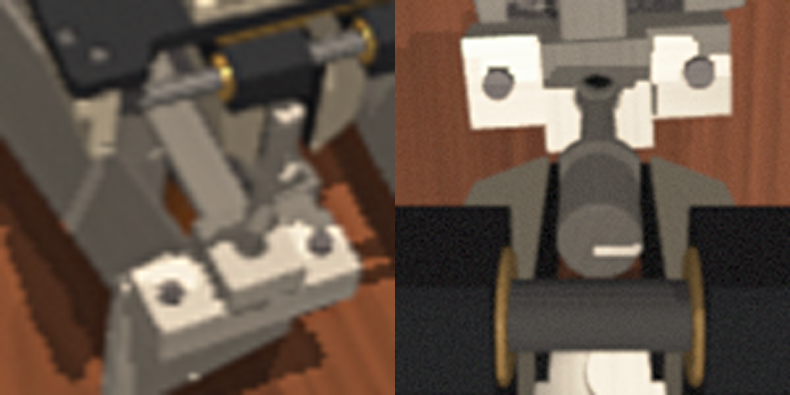

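The left (side) panel shows the pin above the knuckle, which sits midway between the two screws. The right (wrist) panel shows the tip at the knuckle hole near (598,88), with the dark bore visible past it. Alignment is within about 1 mm, so I lower it guarded.

Request:
arm_command --targets '[[[0.0004,0,0.003,0,0,0],[0,0,0.003,0,0,0],[0,0,0.003,0,0,0],[0,0,0,0,0,0],[0,0,0,0,0,0]]]'

```text
clock: 15.52
position: [0.6494, -0.1578, 0.1901]
ee_rot: [2.221, 2.221, 0.0]
force: [-0.7, -0.2, -0.2]
width: 0.187
gripper_force: 30.0
```

Request:
arm_command --targets '[[[0,0,0.002,0,0,0],[0,0,0.002,0,0,0],[0,0,0.002,0,0,0],[0,0,0,0,0,0],[0,0,0,0,0,0]]]'

```text
clock: 16.15
position: [0.6493, -0.1578, 0.1841]
ee_rot: [2.222, 2.221, 0.0]
force: [-0.9, -0.2, 0.0]
width: 0.183
gripper_force: 30.0
```

Request:
arm_command --targets '[[[0,0,0.002,0,0,0],[0,0,0.002,0,0,0],[0,0,0.002,0,0,0],[0,0,0,0,0,0],[0,0,0,0,0,0]]]'

```text
clock: 16.77
position: [0.6493, -0.1578, 0.1781]
ee_rot: [2.221, 2.221, -0.0]
force: [-0.2, 0.9, -0.9]
width: 0.184
gripper_force: 30.0
```

Request:
arm_command --targets '[[[0,0,0.0015,0,0,0],[0,0,0.0015,0,0,0],[0,0,0,0,0,0],[0,0,0,0,0,0]]]'

```text
clock: 17.27
position: [0.6493, -0.1578, 0.1751]
ee_rot: [2.221, 2.221, -0.0]
force: [0.1, 0.1, -0.5]
width: 0.187
gripper_force: 30.0
```

Request:
arm_command --targets '[[[0,0,0.001,0,0,0],[0,0,0.001,0,0,0],[0,0,0,0,0,0],[0,0,0,0,0,0]]]'

```text
clock: 17.77
position: [0.6493, -0.1578, 0.1731]
ee_rot: [-2.221, -2.221, 0.0]
force: [0.1, 0.5, -0.5]
width: 0.186
gripper_force: 30.0
```

Request:
arm_command --targets '[[[0,0,0.001,0,0,0],[0,0,0.001,0,0,0],[0,0,0,0,0,0],[0,0,0,0,0,0]]]'

```text
clock: 18.27
position: [0.6493, -0.1578, 0.1711]
ee_rot: [2.222, 2.221, -0.0]
force: [-0.0, 0.4, -1.6]
width: 0.18
gripper_force: 30.0
```

Request:
arm_command --targets '[[[0,0,0.001,0,0,0],[0,0,0.001,0,0,0],[0,0,0,0,0,0],[0,0,0,0,0,0]]]'

```text
clock: 18.77
position: [0.6496, -0.1578, 0.1696]
ee_rot: [2.221, 2.221, 0.001]
force: [-0.9, 0.5, 4.5]
width: 0.18
gripper_force: 30.0
```

Request:
arm_command --targets '[[[0,0,0.001,0,0,0],[0,0,0.001,0,0,0],[0,0,0,0,0,0],[0,0,0,0,0,0]]]'

```text
clock: 19.27
position: [0.6495, -0.1578, 0.1674]
ee_rot: [2.221, 2.221, 0.0]
force: [-0.8, -0.1, 4.9]
width: 0.183
gripper_force: 30.0
```

Request:
arm_command --targets '[[[0,0,0.001,0,0,0],[0,0,0.001,0,0,0],[0,0,0,0,0,0],[0,0,0,0,0,0]]]'

```text
clock: 19.77
position: [0.6494, -0.1578, 0.1652]
ee_rot: [2.221, 2.221, 0.0]
force: [0.3, 0.2, 3.9]
width: 0.189
gripper_force: 30.0
```

The plug is giving way at about 5 N with almost no side force, so the pin is in the hole. I'll press on in small steps.

Request:
arm_command --targets '[[[0,0,0.001,0,0,0],[0,0,0.001,0,0,0],[0,0,0.001,0,0,0],[0,0,0.001,0,0,0],[0,0,0,0,0,0],[0,0,0,0,0,0]]]'

```text
clock: 20.52
position: [0.6494, -0.1578, 0.1611]
ee_rot: [2.221, 2.221, 0.0]
force: [0.1, 0.2, 3.8]
width: 0.187
gripper_force: 30.0
```

Request:
arm_command --targets '[[[0,0,0.001,0,0,0],[0,0,0.001,0,0,0],[0,0,0.001,0,0,0],[0,0,0.001,0,0,0],[0,0,0.001,0,0,0],[0,0,0,0,0,0],[0,0,0,0,0,0]]]'

```text
clock: 21.4
position: [0.6493, -0.1577, 0.1561]
ee_rot: [2.221, 2.221, 0.0]
force: [0.5, 0.2, 3.9]
width: 0.179
gripper_force: 30.0
```

Request:
arm_command --targets '[[[0,0,0.001,0,0,0],[0,0,0.001,0,0,0],[0,0,0.001,0,0,0],[0,0,0.001,0,0,0],[0,0,0.001,0,0,0],[0,0,0,0,0,0],[0,0,0,0,0,0]]]'

```text
clock: 22.28
position: [0.6493, -0.1578, 0.1511]
ee_rot: [2.222, 2.221, -0.0]
force: [0.2, -0.6, 3.1]
width: 0.185
gripper_force: 30.0
```

Request:
arm_command --targets '[[[0,0,0.001,0,0,0],[0,0,0.001,0,0,0],[0,0,0.001,0,0,0],[0,0,0,0,0,0],[0,0,0,0,0,0]]]'

```text
clock: 22.9
position: [0.6494, -0.1578, 0.1481]
ee_rot: [2.221, 2.221, -0.0]
force: [1.6, -0.6, 4.1]
width: 0.184
gripper_force: 30.0
```

Request:
arm_command --targets '[[[0,0,0.001,0,0,0],[0,0,0,0,0,0],[0,0,0,0,0,0]]]'

```text
clock: 23.28
position: [0.6494, -0.1578, 0.1472]
ee_rot: [2.221, 2.221, 0.0]
force: [-0.3, 0.2, 4.6]
width: 0.184
gripper_force: 30.0
```

Request:
arm_command --targets '[[[0,0,0.001,0,0,0],[0,0,0,0,0,0],[0,0,0,0,0,0]]]'

```text
clock: 23.65
position: [0.6497, -0.1578, 0.147]
ee_rot: [2.221, 2.221, 0.001]
force: [-1.2, 0.3, 10.0]
width: 0.184
gripper_force: 30.0
```

Request:
arm_command --targets '[[[0,0,0.0005,0,0,0],[0,0,0,0,0,0],[0,0,0,0,0,0]]]'

```text
clock: 24.02
position: [0.6498, -0.1578, 0.147]
ee_rot: [2.221, 2.22, 0.001]
force: [-2.3, -0.1, 14.0]
width: 0.184
gripper_force: 30.0
```

Request:
arm_command --targets '[[[0,0,-0.0012,0,0,0],[0,0,0,0,0,0]]]'

```text
clock: 24.28
position: [0.6494, -0.1578, 0.1471]
ee_rot: [2.221, 2.221, 0.0]
force: [-1.1, 0.4, 7.6]
width: 0.186
gripper_force: 30.0
```

Request:
arm_command --targets '[[[0,0,0,0,0,0],[0,0,0,0,0,0],[0,0,0,0,0,0],[0,0,0,0,0,0]]]' --jaw 0.04

```text
clock: 24.78
position: [0.6492, -0.1578, 0.1466]
ee_rot: [-2.221, -2.221, 0.0]
force: [0.8, 0.2, 0.6]
width: 0.436
gripper_force: 0.0
```

Request:
arm_command --targets '[[[0,0,-0.01,0,0,0],[0,0,-0.02,0,0,0],[0,0,-0.04,0,0,0],[0,0,-0.04,0,0,0],[0,0,-0.04,0,0,0],[0,0,0,0,0,0],[0,0,0,0,0,0],[0,0,0,0,0,0],[0,0,0,0,0,0]]]'

```text
clock: 25.9
position: [0.6489, -0.1578, 0.2959]
ee_rot: [-2.221, -2.22, 0.002]
force: [0.1, 0.2, -0.7]
width: 0.434
gripper_force: 0.0
```

Run:
```python
from h import *
w=grab('wrist');s=w['s'];print(s['clock'],s['position'],s['width'],s['force'])
u,v=proj(w,[(.6493,-.158,.164)])[0].astype(int);print(u,v)
uv=np.array([(a,b) for b in range(v-45,v+46) for a in range(u-45,u+46)]);P=dep(w,uv)
near=np.hypot(P[:,0]-.6493,P[:,1]+.158)
m=(near<.013)&(P[:,2]>.15)&(P[:,2]<.19);print('knob top',m.sum(),np.percentile(P[m,2],[10,50,90]),np.median(P[m],0))
m=(P[:,2]>.128)&(P[:,2]<.1365)&(near<.02);print('knuckle',m.sum(),np.median(P[m],0))
m=(P[:,2]>.112)&(P[:,2]<.12);print('plate',m.sum(),np.median(P[m],0))
```

```text
25.9 [ 0.64892962 -0.15777343  0.29585543] 0.43390395231496687 [ 0.07358515  0.19484723 -0.72691281]
322 194
knob top 287 [0.15697358 0.16492132 0.16594171] [ 0.64969591 -0.1562125   0.16492132]
knuckle 498 [ 0.64862112 -0.15012397  0.1348952 ]
plate 1104 [ 0.66667633 -0.15686117  0.11711432]
```

The knob top measures 30 mm above the knuckle top. That equals the collar plus the knob, so the pin is fully home and I can hand in.

```bash
python3 -c "
from cell import arm
print(arm.sign_off())"
```

```text
the job is handed in; nothing more can be done
None
```

The bar is swung over the canisters with its knuckle above the catch plate, and the lock pin is pressed home through both until its collar seats on the knuckle; the gripper is clear, and the job was handed in at about 26 s.

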